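# Clear the cell counter through its guarded well

### The arm

A 6-joint arm with a two-finger parallel gripper is mounted at the origin on a cart in front of the work surface, level with it; the furniture and walls round the work are solid. World frame = base frame: x ahead of the robot, y to its left, z up, the work surface at z = 0. Lengths are in m, angles in degrees, forces in N, time in s.
With the tool pointing down it reaches from about 0.35 to 0.875 m from the base axis. Payload 4.2 kg.
Tool frame: the origin (TCP) lies at the very end of the fingers, on their centre line; the grasp point (between the pads) lies 19 mm behind it; z points along the fingers, y is the line along which they close (so a half turn about z gives the same grasp; the last joint's range is limited). The gripper opens to 87 mm and grips with 3 to 60 N. Pads are 19 mm wide; open, the fingers measure 117 mm over their backs; the gripper's body (75 mm by 190 mm) begins 51 mm behind the grasp point.
Start: joints at [86.666, 22.042, 0.453, 0, -68.411, -14.817], TCP at [0.195, 0.594, 0.2] pointing down, gripper open.
Joint ranges: [-179.83, 179.83], [-69.29, 118.12], [-61.27, 80.66], [-181.25, 117.63], [-171.15, -9.14], [-177.46, 177.46]. Speed limits (degrees/s): [159.86, 159.86, 180, 180, 180, 180].

### API

Orientations are given as a 3x3 rotation matrix whose columns are the frame's x, y, z axes.
In Python, from station import sense, optics, r gives the robot as it stands. The module is installed in compiled form; this text tells all that it offers.
- The arm moves only by the shell command python3 -m pendant 'ROWS' [OPENING]. ROWS is JSON, a list that holds one entry, the list of rows, each a list of 4 numbers: the shift along the tool's x, y, z normalised to -1 to 1, where 1 is 100 mm, then the turn about the tool's z normalised to -1 to 1, where 1 is 2 rad. A call has 1 to 8 rows; each row is the pose to reach, as a shift and turn from the pose commanded when the call began, along the tool's axes at that moment; what a row does not reach only later rows make up. A row lasts 1/10 s, in which the tool goes at most 50 mm and 8.59 degrees, less where a joint would pass 70% of its speed; a pose out of reach is approached as far as the arm can. A call with a number of a shift or a turn outside -1 to 1 is refused whole. A call with a gripper value outside its range is refused whole. OPENING is the closure, from 0 (fully open) to 1 (shut), set as the call begins (- or left out, the last holds). The fingers move at their own pace and stop on an object; the grip force is fixed at half the most. Time passes only in rows, so rows that repeat a pose let the fingers close. It gives the time, the measured TCP pose, the force, the opening and the grip force at its end, in the units of the state.
- sense(): the state, without advancing time (a new reading comes with each control period).
- optics.capture(name): name is "scene" or "top"; returns the picture (420x560x3 uint8, red, green, blue); there is no depth.
- optics.get_calibration(name): a dict with "camera_matrix" (3x3 intrinsics, pixels), "distortion" ([k1, k2, p1, p2, k3] as OpenCV has them; the pictures are not rectified), "camera_from_world" (4x4, takes a point from world to camera coordinates). Camera axes: x right, y down, z forward; pixel columns grow to the right and rows downward; lengths in m; the calibration is good to about 2 mm. A picture is of the moment at which its call begins. get_calibration takes no time and is no camera call.
- r.finish_job(): hands the job in; it is judged then, once.
The state is a dict: "time_s": time; "joints": joint angles; "joint_velocities": joint speeds; "effort": joint torques, N m; "tcp_pos": TCP position; "ee_rot": TCP orientation; "wrist_force": force on the tool from outside, world axes, zero at the start; "moment": the same for the moment, N m; "gripper_width": opening from 0.0 (shut) to 1.0 (fully open); "gripper_force": force on a finger pad.
Only numpy, scipy, OpenCV 4.12 (cv2) and the standard library are available. Lean on these libraries where they do the work, as an engineer would, in place of code of your own. Each camera call takes 0.05 s, during which the arm holds its last target. There are 200 camera calls.

### The job

Zero the desktop cell counter for the next sample: push its sliding guard fully open by the ridge, reach a fingertip into the well and press the sunken clear key all the way down, keeping it down for a good second, then let it up and push the guard fully shut again so that nobody clears a count by accident. Do it all by pushing and pressing: leave the counter standing where it is without lifting or shoving it, do not strike any of the six counting keys, and do not disturb the things lying around.

Things in the scene. Friction and masses are not known exactly. Their poses are not given: they have to be found in the camera images.
- cell_counter: Desktop cell counter: loose white case on rubber feet, 1.3 kg, 170 (x) x 270 (y) mm, flat deck 48 mm above the bench, leaning display hood along the back (x over +25 mm, 85 mm high). Origin: centre of the underside. x points from the front edge to the display, y to the left along the front edge, z up. The well is in the left half, at x = -20, y = +60 mm; counting keys in the right half.
- well_mouth (a point): Centre of the mouth of the rectangular well, at deck height (48 mm above the bench). The mouth is 44 mm along the counter's x and 36 mm along its y, with straight walls and slightly rounded rim; the floor lies 28 mm below the deck. Covered by the guard at the start. Its axes are the counter's.
- guard (a joint): Sliding guard, a black plate 51 (x) x 46 (y) x 2.5 mm on the deck between two 5 mm high rails along the counter's y. 0 m = shut over the well; grows as it slides to the counter's +y (left, away from the counting keys); 0.046 m = stop, well wholly open. Starts shut or up to 3 mm open. Friction about 1.2 N, no spring: it stays where it is left.
- guard_ridge (a point): Middle of the upper edge of the guard's finger ridge, 63.5 mm above the bench. The ridge is 36 mm long (counter's x), 6 mm thick (y) and stands 12 mm above the guard plate, whose top is 51.5 mm above the bench. It is at the middle of the plate: over the well's centre when shut. Moves with the guard.
- clear_key (a joint): The sunken clear key: 0 m = up, 0.005 m = fully down. Spring: about 0.8 N to start and 5 N fully down; comes up by itself.
- clear_key_top (a point): Centre of the top face of the clear key, a grey key 30 (x) x 24 (y) mm at the middle of the well, 12 mm below the deck when up (36 mm above the bench), 17 mm below it when fully down.
- key_1 (a joint): Counting key (back row, nearest the well), a white square cap 24 mm wide, 8 mm above the deck, at x = -20, y = -35 mm of the counter. 0 m = up, 0.004 m = fully down; light spring of 0.5 to 2.5 N. Not to be pressed.
- key_2 (a joint): Counting key (back row, middle), a white square cap 24 mm wide, 8 mm above the deck, at x = -20, y = -70 mm of the counter. 0 m = up, 0.004 m = fully down; light spring of 0.5 to 2.5 N. Not to be pressed.
- key_3 (a joint): Counting key (back row, far right), a white square cap 24 mm wide, 8 mm above the deck, at x = -20, y = -105 mm of the counter. 0 m = up, 0.004 m = fully down; light spring of 0.5 to 2.5 N. Not to be pressed.
- key_4 (a joint): Counting key (front row, nearest the well), a white square cap 24 mm wide, 8 mm above the deck, at x = -56, y = -35 mm of the counter. 0 m = up, 0.004 m = fully down; light spring of 0.5 to 2.5 N. Not to be pressed.
- key_5 (a joint): Counting key (front row, middle), a white square cap 24 mm wide, 8 mm above the deck, at x = -56, y = -70 mm of the counter. 0 m = up, 0.004 m = fully down; light spring of 0.5 to 2.5 N. Not to be pressed.
- key_6 (a joint): Counting key (front row, far right), a white square cap 24 mm wide, 8 mm above the deck, at x = -56, y = -105 mm of the counter. 0 m = up, 0.004 m = fully down; light spring of 0.5 to 2.5 N. Not to be pressed.
- chamber: Bystander: glass counting chamber, 32x75x8 mm, lying behind the counter. Origin: centre of its underside.
- small_dish: Bystander: small round petri dish, 35 mm wide, 11 mm high, behind the counter. Origin: centre of its underside.
- marker: Bystander: black-capped marker, 13x127x14 mm, lying to the left of the counter. Origin: centre of its underside.
- tweezers: Bystander: steel tweezers, 13x126x8 mm, lying on the bench at the left. Origin: centre of its underside.
- timer: Bystander: square white lab timer, 66x66x18 mm, lying at the left. Origin: centre of its underside.
- round_tally: Bystander: round hand tally counter, 80x51x24 mm, lying at the far right, beyond the microscope. Origin: centre of its underside.

How it is judged (in metres and radians):
On the way, in this order (a step that is already met when the one before it is completed fails the run):
1. the guard has been pushed fully open (at least 41 mm of its 46 mm) (value of joint guard above 0.041 m), for 0.1 s.
2. the clear key is all the way down (at least 4 mm of its 5 mm) and is kept there for 0.8 s (value of joint clear_key above 0.004 m), for 0.8 s.
3. the key has come up and the guard has been pushed shut (within 4 mm) (value of joint clear_key below 0.001 m and value of joint guard below 0.004 m), for 0.2 s.
At the end, for the whole second after the job is handed in: The guard is shut (within 4 mm of its stop), the clear key is up, and the counter stands flat and at rest on the bench within 30 mm of where it stood (all of step 3 and distance of cell_counter from where it was at the start of the episode below 0.03 m and height (world z) of cell_counter below 0.005 m and angle between cell_counter's own z axis and vertical below 0.05 rad and linear speed of cell_counter below 0.02 m/s); the robot touches nothing.
It fails at once if a counting key is struck (pressed more than 2 mm) (value of joint any of key_1, key_2, key_3, key_4, key_5, key_6 above 0.002 m).
It fails at once if the counter is lifted (over 8 mm), tipped (over 0.1 rad) or shoved (over 30 mm) (height (world z) of cell_counter above 0.008 m or angle between cell_counter's own z axis and vertical above 0.1 rad or distance of cell_counter from where it was at the start of the episode above 0.03 m).
It fails at once if a thing lying around is moved by more than 20 mm (distance of any of chamber, small_dish, marker, tweezers, timer, round_tally from where it was at the start of the episode above 0.02 m).
It also fails if it takes over 48 s, if anything falls off the work surface, if the arm or the gripper's body presses on something with over 40 N, if the wrist force passes 120 N, or if a joint passes its speed limit or range.

## Working session

There is one attempt and no reset: what is moved stays moved. The work goes in short steps, Python scripts to look and compute and a shell command to move; the robot and the scene stay as the last step left them, time stands still between calls to the robot, and variables do not carry over. Pictures are saved under pics/ and viewed, at most 10 in all, crops included, and the job is handed in when it is done.

```bash
mkdir -p pics
python3 - <<'E'
from station import sense,optics
import cv2
for n in("top","scene"):
    cv2.imwrite(f"pics/{n}0.png",optics.capture(n)[:,:,::-1])
    print(optics.get_calibration(n))
s=sense();print(s['time_s'],s['tcp_pos'],s['ee_rot'],s['gripper_width'],s['wrist_force'])
E
```

```text
{'camera_matrix': array([[441.50405991,   0.        , 285.09448399],
       [  0.        , 441.50405991, 213.99564831],
       [  0.        ,   0.        ,   1.        ]]), 'distortion': array([0.03279578, 0.        , 0.        , 0.        , 0.        ]), 'camera_from_world': array([[-1.44677176e-02, -9.99893488e-01, -1.92312264e-03,
         2.77843958e-02],
       [-9.98537653e-01,  1.45482403e-02, -5.20663399e-02,
         5.77457563e-01],
       [ 5.20887722e-02,  1.16702927e-03, -9.98641777e-01,
         1.40890693e+00],
       [ 0.00000000e+00,  0.00000000e+00,  0.00000000e+00,
         1.00000000e+00]])}
{'camera_matrix': array([[484.19547869,   0.        , 274.93641065],
       [  0.        , 484.19547869, 218.76282198],
       [  0.        ,   0.        ,   1.        ]]), 'distortion': array([0.01104748, 0.        , 0.        , 0.        , 0.        ]), 'camera_from_world': array([[ 0.81870004, -0.57407397,  0.01301269, -0.44953456],
       [-0.39905923, -0.58510999, -0.70597311,  0.30714654],
       [ 0.41289464,  0.57278738, -0.70811908,  1.29115935],
       [ 0.        ,  0.        ,  0.        ,  1.        ]])}
0.1 [0.19451955 0.59334292 0.19867222] [[ 9.50188792e-01 -3.11674490e-01 -5.21070845e-04]
 [-3.11674912e-01 -9.50186916e-01 -1.89037017e-03]
 [ 9.40654585e-05  1.95861325e-03 -9.99998077e-01]] 1.000095631249237 [ 0.0746985  -0.12380975 -0.11795468]
```

View pics/top0.png

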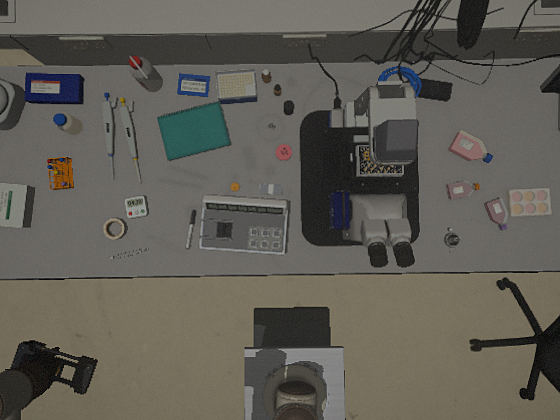

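View pics/scene0.png

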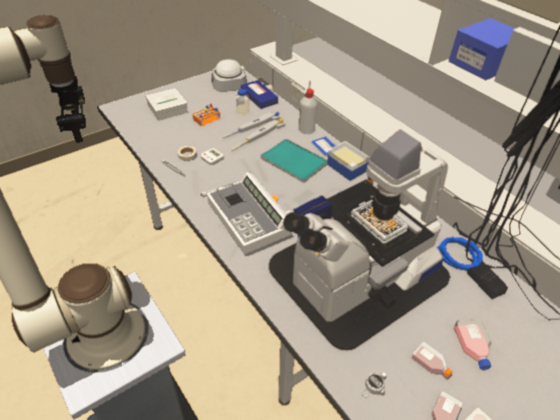

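The top view shows the counter at about cols 200-290, rows 195-255. The guard is the dark square near (225,230), the counting keys are near (265,238), and the marker is at (190,230). Next I'll enlarge that area.

```bash
python3 - <<'E'
import cv2
a=cv2.imread("pics/top0.png")[185:265,180:300]
cv2.imwrite("pics/c1.png",cv2.resize(a,None,fx=6.5,fy=6.5,interpolation=cv2.INTER_CUBIC))
E
cat > h.py <<'E'
import numpy as np,cv2
from station import sense,optics
def ray(n,uv,z):
    c=optics.get_calibration(n);T=c['camera_from_world'];R=T[:3,:3];o=-R.T@T[:3,3]
    p=cv2.undistortPoints(np.array([[uv]],float),c['camera_matrix'],c['distortion'])[0,0]
    d=R.T@np.array([p[0],p[1],1]);return o+d*(z-o[2])/d[2]
def proj(n,P):
    c=optics.get_calibration(n);T=c['camera_from_world']
    return cv2.projectPoints(np.atleast_2d(np.array(P,float)),cv2.Rodrigues(T[:3,:3])[0],T[:3,3],c['camera_matrix'],c['distortion'])[0][:,0]
E
```

```text
(no output)
```

View pics/c1.png

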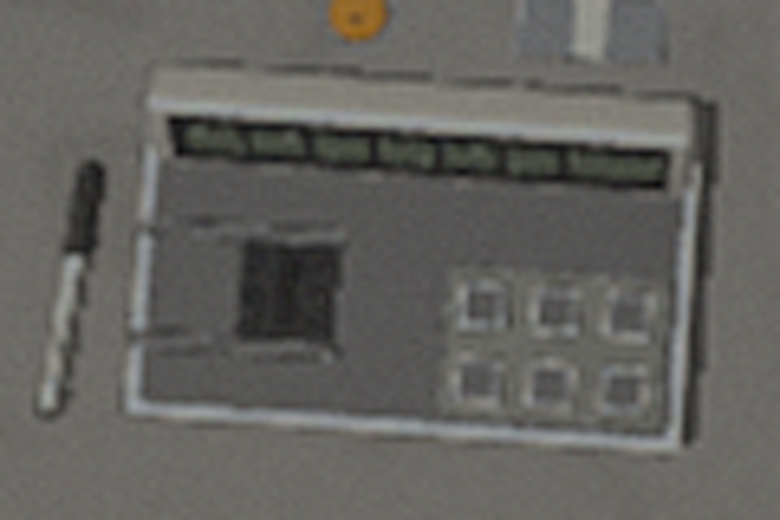

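The crop shows the guard plate centred at (289,291), with its long ridge at the middle. The key caps are at (484,304), (555,310), (629,312), (478,381), (550,385) and (625,389). The front deck corners are at (130,410) and (682,444). I'll fit the counter pose from these.

```bash
cat > fit.py <<'E'
from h import *
from scipy.optimize import least_squares
f=lambda x,y:[180+(x+.5)/6.5-.5,185+(y+.5)/6.5-.5]
px=np.array([f(*p) for p in [(484,304),(555,310),(629,312),(478,381),(550,385),(625,389),(130,410),(682,444)]])
L=np.array([(-20,-35,56),(-20,-70,56),(-20,-105,56),(-56,-35,56),(-56,-70,56),(-56,-105,56),(-85,135,48),(-85,-135,48)])/1e3
def W(q,L):
    c,s=np.cos(q[2]),np.sin(q[2]);return np.c_[q[0]+c*L[:,0]-s*L[:,1],q[1]+s*L[:,0]+c*L[:,1],L[:,2]]
r=least_squares(lambda q:(proj("top",W(q,L))-px).ravel(),[.5,.1,0],loss='soft_l1')
q=r.x;print(q,np.rad2deg(q[2]));print(np.round((proj("top",W(q,L))-px),1).tolist())
w=W(q,np.array([[-.02,.06,.048]]))[0];print("well",w)
g=ray("top",f(289,291),.0515);d=g-w
c,s=np.cos(q[2]),np.sin(q[2]);print("guard offset in counter",c*d[0]+s*d[1],-s*d[0]+c*d[1])
E
python3 fit.py
```

```text
[ 0.54617439  0.15023575 -0.0842942 ] -4.8297020083052615
[[0.0, -0.2], [0.3, -0.3], [0.1, 0.2], [0.1, -0.5], [0.2, -0.3], [-0.1, -0.2], [-0.9, 0.5], [0.1, 1.3]]
well [0.53129707 0.2117066  0.048     ]
guard offset in counter -0.0007820307679705576 -0.0002858282971052205
```

```bash
cat > go.py <<'E'
# go.py x y z (mm, counter axes, relative to the well; z world): shift in rows' units
import sys,numpy as np
from station import sense
w=np.array([.5313,.2117,0]);a=-.0843;c,s=np.cos(a),np.sin(a)
X=np.array([c,s,0]);Y=np.array([-s,c,0])
st=sense();R=np.array(st['ee_rot']);p=np.array(st['tcp_pos'])
print("t",round(st['time_s'],2),"now",np.round([1e3*(p-w)@X,1e3*(p-w)@Y,1e3*p[2]],1),"F",np.round(st['wrist_force'],1),"w",round(st['gripper_width'],2))
if len(sys.argv)>3:
    x,y,z=[float(v)/1e3 for v in sys.argv[1:4]]
    t=w+X*x+Y*y;t[2]=z;print("shift",np.round(R.T@(t-p)*10,3))
    ya=R[:,1];e=np.arctan2(np.cross(ya,-X)[2],ya@-X);print("turn",round(-e/2,3))
E
python3 -m pendant '[[[0.2,0.12,0,0.075],[0.5,0.3,0,0.15],[0.8,0.5,0,0.225],[1,0.62,0,0.3],[1,0.62,0,0.375],[1,0.62,0,0.45],[1,0.62,0,0.525],[1,0.62,0,0.6]]]' 1; python3 go.py 0 -24 200
```

```text
time_s: 0.9
tcp_pos: [0.2704, 0.5034, 0.1992]
ee_rot: [[0.047, -0.999, -0.0], [-0.999, -0.047, -0.001], [0.001, 0.001, -1.0]]
wrist_force: [0.1, 0.2, -0.2]
gripper_width: 0.354
gripper_force: 0.0
t 0.9 now [-284.6  268.7  199.2] F [ 0.1  0.2 -0.2] w 0.35
shift [ 3.275 -2.437 -0.006]
turn 0.066
```

```bash
for i in 1; do python3 -m pendant '[[[0.3,-0.2,0,0.03],[0.7,-0.5,0,0.066],[1,-0.75,0,0.066]]]' >/dev/null; python3 -m pendant '[[[0.3,-0.2,0,0],[0.7,-0.5,0,0],[1,-0.75,0,0]]]' >/dev/null; python3 -m pendant '[[[0.3,-0.2,0,0],[0.7,-0.5,0,0],[1,-0.75,0,0],[1,-0.75,0,0]]]'; python3 go.py 0 -24 100; done
```

```text
time_s: 1.9
tcp_pos: [0.486, 0.1935, 0.1991]
ee_rot: [[-0.083, -0.997, -0.001], [-0.997, 0.083, -0.001], [0.001, 0.001, -1.0]]
wrist_force: [0.2, -1.0, 1.2]
gripper_width: 0.011
gripper_force: 0.0
t 1.9 now [-43.6 -22.  199.1] F [ 0.2 -1.   1.2] w 0.01
shift [ 0.019 -0.437  0.991]
turn 0.0
```

```bash
python3 -m pendant '[[[0.02,-0.2,0.2,0],[0.02,-0.44,0.5,0],[0.02,-0.44,0.8,0],[0.02,-0.44,1,0],[0.02,-0.44,1,0],[0.02,-0.44,1,0]]]' >/dev/null; python3 go.py 0 -24 55
python3 - <<'E'
from h import *
w=np.array([.5313,.2117]);
a=optics.capture("scene")[:,:,::-1];b=optics.capture("top")[:,:,::-1]
print(proj("scene",[[.5313,.2117,.0635],[.5313,.2117,.048]]),proj("top",[.5313,.2117,.0635]))
A=cv2.resize(a[165:265,190:320],None,fx=6,fy=6,interpolation=cv2.INTER_CUBIC)
cv2.imwrite("pics/s1.png",A)
E
```

```text
t 2.5 now [ -1.2 -19.9  99.9] F [-0.   0.4  1.1] w 0.01
shift [ 0.041 -0.012  0.449]
turn 0.004
[[233.65821958 196.31149059]
 [233.88095916 199.78223515]] [[223.42743938 229.02082272]]
```

View pics/s1.png

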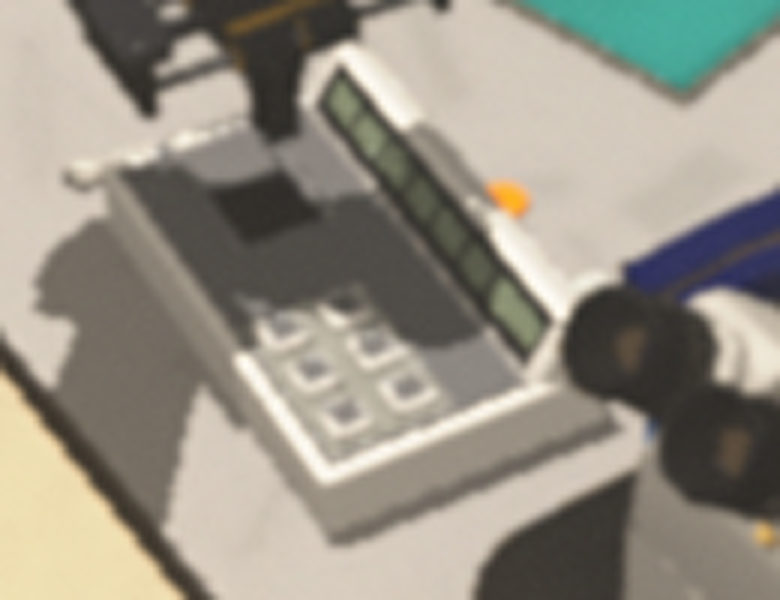

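The gripper is shut, with its tip at crop (275,135), above the deck. The guard is at (268,208), where the fit predicts it. I'll lower the tip beside the ridge on the key side.

```bash
python3 -m pendant '[[[0.03,-0.01,0.15,0],[0.03,-0.01,0.3,0],[0.03,-0.01,0.4,0],[0.03,-0.01,0.44,0],[0.03,-0.01,0.44,0]]]' >/dev/null; python3 go.py 0 33 55
```

```text
t 3.1 now [ -0.1 -23.2  55.9] F [-1.  -1.   0.2] w 0.01
shift [-0.562 -0.005  0.009]
turn 0.003
```

```bash
python3 -m pendant '[[[-0.06,0,0,0],[-0.12,0,0,0],[-0.18,0,0,0],[-0.24,0,0,0],[-0.3,0,0,0],[-0.35,0,0,0],[-0.4,0,0,0]]]' | grep force; python3 go.py 0 31 55;  python3 -m pendant '[[[-0.04,0,0,0],[-0.08,0,0,0],[-0.11,0,0,0],[-0.14,0,0,0],[-0.14,0,0,0]]]' | grep force; python3 go.py 0 33.5 55
```

```text
wrist_force: [0.4, -0.3, 0.3]
gripper_force: 0.0
t 3.8 now [-0.5 17.2 55.6] F [ 0.4 -0.3  0.3] w 0.0
shift [-0.138 -0.006  0.006]
turn 0.003
wrist_force: [0.0, -0.2, 0.0]
gripper_force: 0.0
t 4.3 now [-0.5 31.  55.7] F [ 0.  -0.2  0. ] w 0.01
shift [-0.025 -0.005  0.007]
turn 0.003
```

Run:
```python
from h import *
a=optics.capture("scene")[:,:,::-1]
A=cv2.resize(a[165:240,190:290],None,fx=8,fy=8,interpolation=cv2.INTER_CUBIC)
cv2.imwrite("pics/s2.png",A)
```

```text
(no output)
```

View pics/s2.png

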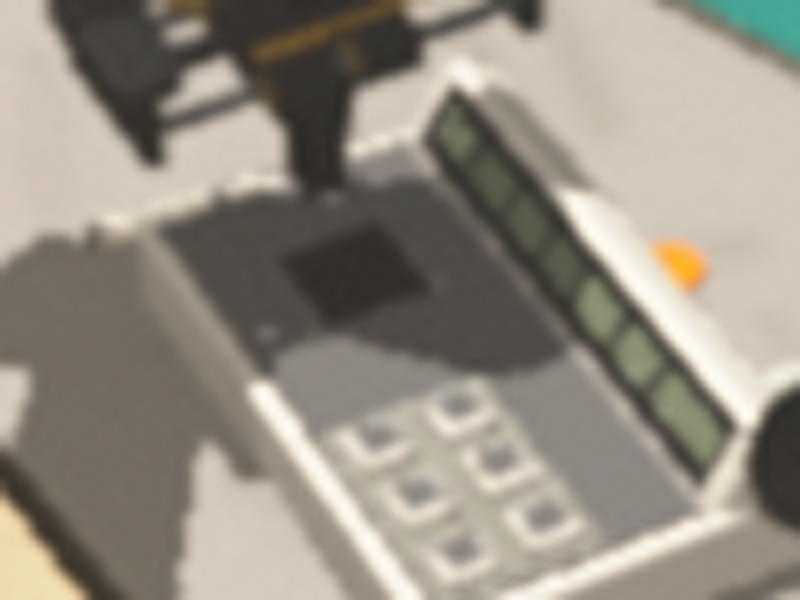

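The scene crop shows the dark square still at (355,270), with the tip beyond it at (322,190). The guard may not have moved, so I'll check the top view.

Run:
```python
from h import *
from go import w,X,Y
a=optics.capture("top")[:,:,::-1]
A=cv2.resize(a[185:265,180:300],None,fx=6.5,fy=6.5,interpolation=cv2.INTER_CUBIC)
cv2.imwrite("pics/t2.png",A)
p=np.array(sense()['tcp_pos']);q=proj("scene",[p]);print((q-[190,165])*8)
for y in (0,.0435):
  P=[w+X*i*.0255+Y*(y+j*.023)+[0,0,.0515] for i in(-1,1) for j in(-1,1)];print(((proj("scene",P)-[190,165])*8).round().tolist())
```

```text
t 4.35 now [-0.6 30.7 55.6] F [-0.7  0.2  0.8] w 0.0
[[315.55583766 221.63249498]]
[[320.0, 327.0], [270.0, 260.0], [432.0, 284.0], [380.0, 219.0]]
[[273.0, 263.0], [225.0, 198.0], [383.0, 223.0], [334.0, 159.0]]
```

View pics/t2.png

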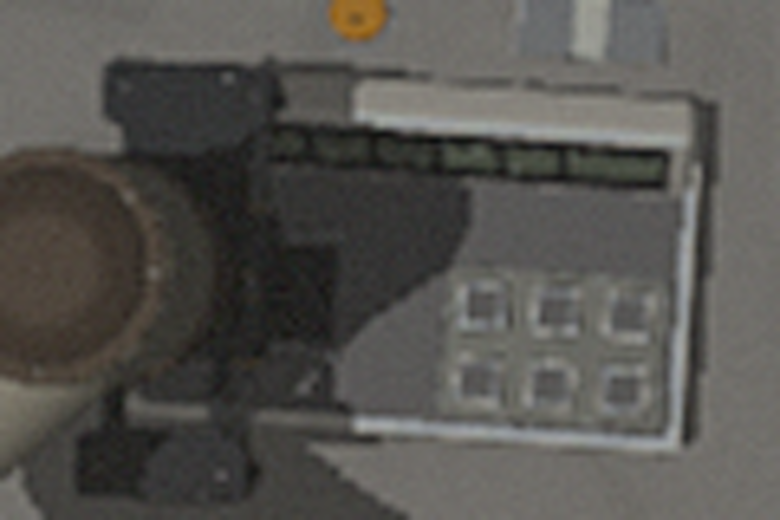

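The guard has not moved: the dark square still matches the shut plate. The tip looks higher than the TCP reading by about 4 px, or 10 mm, so it passed over the ridge. I'll raise, go back to bare deck beside the guard, and feel for the deck height.

```bash
python3 -c "
from h import *
from go import w,X,Y
print((proj('scene',[w-X*.0012-Y*.0199+[0,0,z] for z in(.0999,.110,.120)])-[190,165])*6)"
python3 -m pendant '[[[0,0,-0.1,0],[0.1,0,-0.2,0],[0.3,0,-0.2,0],[0.5,0,-0.2,0],[0.7,0,-0.2,0],[0.7,0,-0.15,0],[0.7,0,-0.05,0],[0.7,0,0,0]]]' |grep wrist; python3 go.py 0 -38 50
```

```text
t 4.4 now [-0.6 30.6 55.6] F [ 1.1  0.  -0.1] w 0.01
[[273.55668852 160.13325007]
 [272.70750318 145.93799406]
 [271.85878893 131.75261243]]
wrist_force: [-1.0, 0.9, -0.2]
t 5.2 now [ -0.6 -39.9  54.3] F [-1.   0.9 -0.2] w 0.01
shift [-0.019 -0.006  0.043]
turn 0.003
```

```bash
python3 -m pendant '[[[0,0,0.02,0],[0,0,0.04,0],[0,0,0.06,0],[0,0,0.07,0],[0,0,0.07,0]]]' |grep wrist; python3 go.py;python3 -m pendant '[[[0,0,0.01,0],[0,0,0.02,0],[0,0,0.03,0],[0,0,0.03,0]]]' |grep wrist; python3 go.py; python3 -m pendant '[[[0,0,0.01,0],[0,0,0.02,0],[0,0,0.02,0]]]' |grep wrist; python3 go.py
```

```text
wrist_force: [0.0, 0.6, -0.6]
t 5.7 now [ -0.2 -39.2  48.6] F [ 0.   0.6 -0.6] w 0.01
wrist_force: [-0.2, -0.8, -0.0]
t 6.1 now [ -0.2 -39.4  45.5] F [-0.2 -0.8 -0. ] w 0.0
wrist_force: [0.1, 0.1, -0.1]
t 6.4 now [ -0.3 -39.4  43.5] F [ 0.1  0.1 -0.1] w 0.0
```

Reading 43.5 mm with no contact, so the true tip is above the TCP reading. I'll keep lowering in small steps.

```bash
python3 -m pendant '[[[0,0,0.01,0],[0,0,0.02,0],[0,0,0.02,0]]]' |grep wrist; python3 go.py;python3 -m pendant '[[[0,0,0.01,0],[0,0,0.02,0],[0,0,0.02,0]]]' |grep wrist; python3 go.py
```

```text
wrist_force: [0.3, -0.9, 0.5]
t 6.7 now [ -0.2 -39.4  41.5] F [ 0.3 -0.9  0.5] w 0.0
wrist_force: [-0.5, -1.0, 0.3]
t 7.0 now [ -0.3 -39.4  39.5] F [-0.5 -1.   0.3] w 0.01
```

Run:
```python
from h import *
a=optics.capture("scene")[:,:,::-1]
cv2.imwrite("pics/s3.png",cv2.resize(a[165:240,190:290],None,fx=8,fy=8,interpolation=cv2.INTER_CUBIC))
from go import w,X,Y
p=np.array(sense()['tcp_pos']);print((proj('scene',[p,p+[0,0,.01],p+[0,0,.02]])-[190,165])*8)
```

```text
t 7.05 now [ -0.2 -39.4  39.6] F [ 0.4 -0.6 -0. ] w 0.0
[[395.28508766 350.88174012]
 [394.32522409 333.13631115]
 [393.356538   315.23021505]]
```

View pics/s3.png

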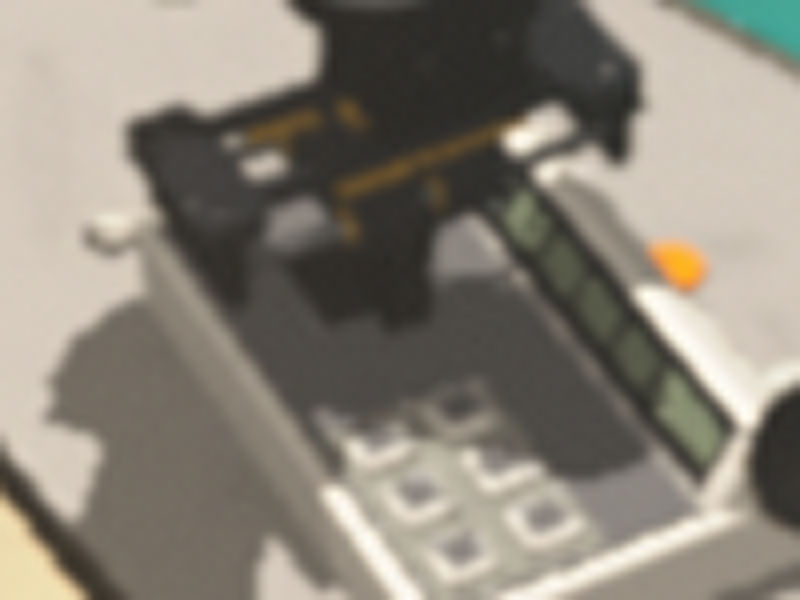

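The tip's lower edge is at (403,325), while the TCP projects to (395,351). So the shut fingertips end about 14 mm above the nominal TCP. I'll go on feeling for the deck to get an exact offset.

```bash
for k in 1; do python3 -m pendant '[[[0,0,0.01,0],[0,0,0.02,0],[0,0,0.02,0]]]' |grep wrist;python3 -m pendant '[[[0,0,0.01,0],[0,0,0.015,0],[0,0,0.015,0]]]' |grep wrist; python3 go.py;  python3 -m pendant '[[[0,0,0.005,0],[0,0,0.01,0],[0,0,0.01,0]]]' |grep wrist; python3 go.py; done
```

```text
wrist_force: [0.6, 0.5, -0.2]
wrist_force: [-0.4, -0.3, -0.2]
t 7.65 now [ -0.2 -39.4  36.1] F [-0.4 -0.3 -0.2] w 0.0
wrist_force: [-0.7, 0.2, -0.5]
t 7.95 now [ -0.2 -39.4  35.1] F [-0.7  0.2 -0.5] w -0.0
```

```bash
for k in 1; do python3 -m pendant '[[[0,0,0.005,0],[0,0,0.01,0],[0,0,0.01,0]]]' |grep wrist;python3 -m pendant '[[[0,0,0.005,0],[0,0,0.01,0],[0,0,0.01,0]]]' |grep wrist;  python3 -m pendant '[[[0,0,0.005,0],[0,0,0.01,0],[0,0,0.01,0]]]' |grep wrist; python3 go.py; done
```

```text
wrist_force: [0.2, -0.2, -0.7]
wrist_force: [0.1, -0.5, -0.4]
wrist_force: [-0.2, 0.1, -0.7]
t 8.85 now [ -0.2 -39.4  32.1] F [-0.2  0.1 -0.7] w 0.0
```

```bash
for k in 1; do python3 -m pendant '[[[0,0,0.005,0],[0,0,0.01,0],[0,0,0.01,0]]]' |grep wrist;python3 -m pendant '[[[0,0,0.005,0],[0,0,0.01,0],[0,0,0.01,0]]]' |grep wrist;  python3 go.py; done;  python3 - <<'E'
from h import *
a=optics.capture("scene")[:,:,::-1]
cv2.imwrite("pics/s4.png",cv2.resize(a[165:240,190:290],None,fx=8,fy=8,interpolation=cv2.INTER_CUBIC))
p=np.array(sense()['tcp_pos']);print((proj('scene',[p,p+[0,0,.01],p+[0,0,.02]])-[190,165])*8)
E
```

```text
wrist_force: [1.1, 1.0, 0.1]
wrist_force: [-0.1, -0.3, 0.0]
t 9.45 now [ -0.2 -39.4  30.1] F [-0.1 -0.3  0. ] w 0.0
[[396.22864529 367.44646039]
 [395.27722866 349.85100278]
 [394.31710639 332.09694143]]
```

View pics/s4.png

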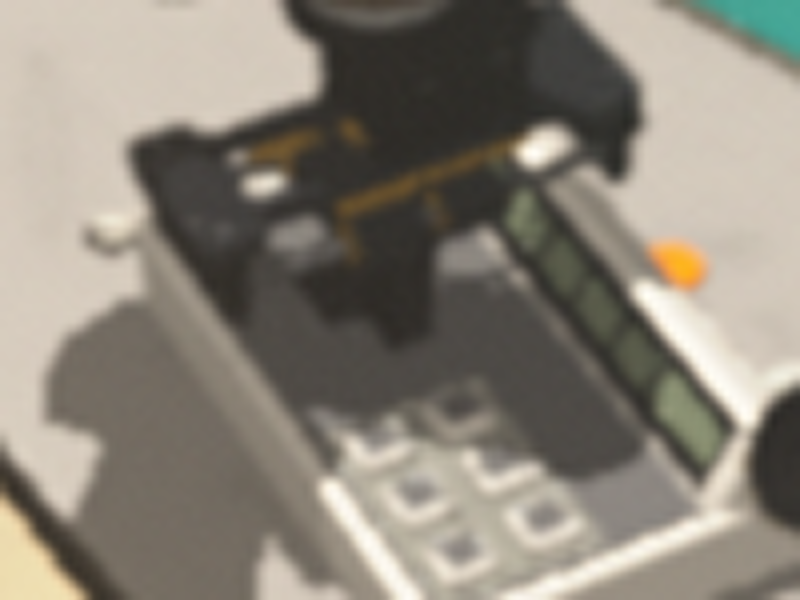

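The tip's near edge is at (405,347), just where the deck should be. So the shut tip ends about 18-19 mm short of the TCP, near the grasp point. A couple more millimetres should touch.

```bash
for k in 1; do python3 -m pendant '[[[0,0,0.005,0],[0,0,0.01,0],[0,0,0.01,0]]]' |grep wrist;python3 -m pendant '[[[0,0,0.005,0],[0,0,0.01,0],[0,0,0.01,0]]]' |grep wrist;  python3 go.py; done
```

```text
wrist_force: [0.8, 0.1, 0.3]
wrist_force: [0.3, 0.2, -0.2]
t 10.1 now [ -0.2 -39.4  28.1] F [ 0.3  0.2 -0.2] w 0.01
```

```bash
for k in 1; do python3 -m pendant '[[[0,0,0.005,0],[0,0,0.01,0],[0,0,0.01,0]]]' |grep wrist;python3 -m pendant '[[[0,0,0.005,0],[0,0,0.01,0],[0,0,0.01,0]]]' |grep wrist;  python3 go.py; done
```

```text
wrist_force: [0.4, -0.1, -0.4]
wrist_force: [-0.9, 0.3, 0.2]
t 10.7 now [ -0.2 -39.4  26.1] F [-0.9  0.3  0.2] w 0.01
```

The free-space readings plus the pictures put the tip within a few mm of the deck. At reading 32 it is about 54-57 mm high, well below the ridge top, so I'll raise 6 mm and push the ridge.

```bash
python3 -m pendant '[[[0,0,-0.04,0],[-0.05,0,-0.06,0],[-0.12,0,-0.06,0],[-0.18,0,-0.06,0],[-0.22,0,-0.06,0],[-0.26,0,-0.06,0],[-0.3,0,-0.06,0],[-0.34,0,-0.06,0]]]' |grep wrist; python3 go.py;  python3 -m pendant '[[[-0.05,0,0,0],[-0.1,0,0,0],[-0.15,0,0,0],[-0.2,0,0,0]]]' |grep wrist; python3 go.py 0 31 32
python3 - <<'E'
from h import *
from go import w,X,Y
a=optics.capture("scene")[:,:,::-1]
cv2.imwrite("pics/s5.png",cv2.resize(a[165:240,190:290],None,fx=8,fy=8,interpolation=cv2.INTER_CUBIC))
E
```

```text
wrist_force: [1.1, -1.3, -0.4]
t 11.5 now [-0.5 -5.4 32. ] F [ 1.1 -1.3 -0.4] w 0.01
wrist_force: [1.1, -1.5, -0.2]
t 11.9 now [-0.4 15.  32.1] F [ 1.1 -1.5 -0.2] w 0.0
shift [-0.16  -0.005  0.001]
turn 0.003
t 11.9 now [-0.4 15.  32.1] F [ 1.1 -1.5 -0.2] w 0.0
```

View pics/s5.png

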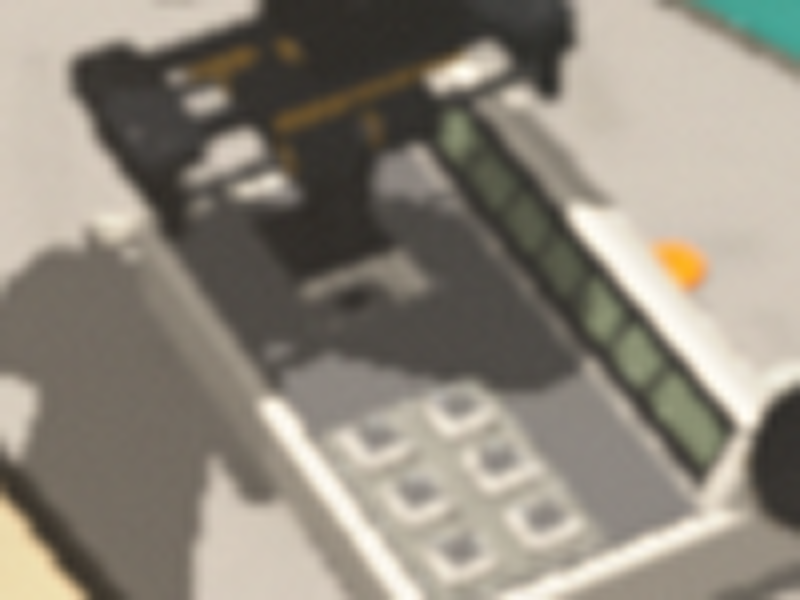

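The guard is moving: the well opens at (370,285) and the plate now sits under the fingers, with about 1.5 N of push. I'll push on to the stop, watching the force.

```bash
python3 -m pendant '[[[-0.05,0,0,0],[-0.1,0,0,0],[-0.14,0,0,0],[-0.16,0,0,0],[-0.16,0,0,0]]]' |grep wrist; python3 go.py;  python3 -m pendant '[[[-0.01,0,0,0],[-0.02,0,0,0]]]' |grep wrist; python3 go.py;python3 -m pendant '[[[-0.01,0,0,0],[-0.01,0,0,0]]]' |grep wrist; python3 go.py
```

```text
wrist_force: [-0.4, 1.0, 0.0]
t 12.45 now [-0.5 31.2 32.2] F [-0.4  1.   0. ] w 0.01
wrist_force: [-0.4, -1.5, 0.3]
t 12.65 now [-0.6 32.5 32.2] F [-0.4 -1.5  0.3] w 0.0
wrist_force: [0.8, -0.9, -0.2]
t 12.85 now [-0.6 33.5 32.2] F [ 0.8 -0.9 -0.2] w 0.01
```

```bash
python3 -m pendant '[[[-0.01,0,0,0],[-0.01,0,0,0]]]' |grep wrist; python3 go.py;python3 -m pendant '[[[-0.01,0,0,0],[-0.01,0,0,0]]]' |grep wrist; python3 go.py
```

```text
wrist_force: [1.8, -4.7, 0.6]
t 13.05 now [-0.6 33.7 32.2] F [ 1.8 -4.7  0.6] w 0.01
wrist_force: [2.8, -7.8, 1.2]
t 13.25 now [-0.7 33.7 32.2] F [ 2.8 -7.8  1.2] w 0.0
```

The guard is at its stop at TCP y=33.7, exactly as the model predicts. I'll back off, lift, then turn a quarter so the wide body stays clear of the hood while pressing.

```bash
python3 -m pendant '[[[0.05,0,0,0],[0.1,0,-0.1,0],[0.15,0,-0.3,0.05],[0.25,0,-0.5,0.12],[0.33,0.05,-0.5,0.19],[0.33,0.05,-0.5,0.26],[0.33,0.05,-0.5,0.33],[0.33,0.05,-0.5,0.4]]]' |grep wrist; python3 -c "
from station import sense;print(sense()['joints'])"; python3 -m pendant '[[[0,0,0,0.07],[0,0,0,0.14],[0,0,0,0.21],[0,0,0,0.28],[0,0,0,0.35],[0,0,0,0.388],[0,0,0,0.388]]]' |grep wrist; python3 go.py -5 0 40
```

```text
wrist_force: [-0.0, -0.1, 0.5]
[ 3.85521398e+01  2.28890655e+01 -1.66129205e+01 -3.06822466e-02
 -5.03474851e+01 -8.91566357e+01]
wrist_force: [0.2, 0.2, -0.4]
t 14.75 now [-5.1  3.3 83. ] F [ 0.2  0.2 -0.4] w 0.0
shift [-0.001 -0.034  0.43 ]
turn -0.785
```

```bash
python3 -m pendant '[[[0,-0.034,0.15,0],[0,-0.034,0.3,0],[0,-0.034,0.45,0],[0,-0.034,0.53,0],[0,-0.034,0.53,0],[0,-0.034,0.53,0]]]' |grep wrist; python3 go.py -5 0 22;python3 - <<'E'
from h import *
a=optics.capture("scene")[:,:,::-1]
cv2.imwrite("pics/s6.png",cv2.resize(a[165:240,190:290],None,fx=8,fy=8,interpolation=cv2.INTER_CUBIC))
E
```

```text
wrist_force: [0.2, 0.3, 0.2]
t 15.35 now [-5.  -0.4 29.7] F [0.2 0.3 0.2] w 0.01
shift [0.    0.004 0.077]
turn -0.784
```

View pics/s6.png

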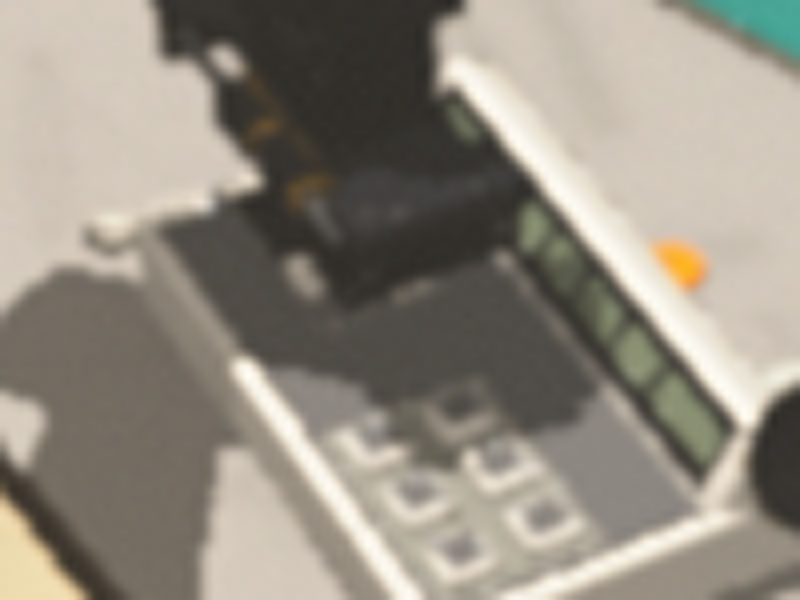

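The body now lies along the counter's y and hides the finger. The well rim shows at (300,275) and (410,290), around the tip. I'll go down in small steps with force checks.

```bash
python3 -m pendant '[[[0,0.004,0.02,0],[0,0.004,0.04,0],[0,0.004,0.06,0],[0,0.004,0.06,0]]]' |grep wrist; python3 go.py;python3 -m pendant '[[[0,0,0.02,0],[0,0,0.04,0],[0,0,0.04,0]]]' |grep wrist; python3 go.py;python3 -m pendant '[[[0,0,0.02,0],[0,0,0.03,0],[0,0,0.03,0]]]' |grep wrist; python3 go.py
```

```text
wrist_force: [0.1, -0.5, -0.4]
t 15.8 now [-5.6 -0.6 22.9] F [ 0.1 -0.5 -0.4] w 0.01
wrist_force: [0.7, -0.7, -0.6]
t 16.1 now [-5.6 -0.6 18.8] F [ 0.7 -0.7 -0.6] w 0.0
wrist_force: [0.5, -0.9, 0.1]
t 16.4 now [-5.5 -0.5 15.9] F [ 0.5 -0.9  0.1] w 0.0
```

```bash
python3 -m pendant '[[[0,0,0.02,0],[0,0,0.02,0]]]' |grep wrist; python3 go.py;python3 -m pendant '[[[0,0,0.02,0],[0,0,0.02,0]]]' |grep wrist; python3 go.py;python3 -m pendant '[[[0,0,0.02,0],[0,0,0.02,0]]]' |grep wrist; python3 go.py
```

```text
wrist_force: [0.5, -0.2, 0.2]
t 16.6 now [-5.5 -0.5 13.9] F [ 0.5 -0.2  0.2] w 0.01
wrist_force: [0.5, 0.5, 1.3]
t 16.8 now [-5.3 -0.3 12.2] F [0.5 0.5 1.3] w 0.0
wrist_force: [-0.3, 0.6, 3.2]
t 17.0 now [-5.2 -0.3 10.3] F [-0.3  0.6  3.2] w 0.01
```

```bash
python3 -m pendant '[[[0,0,0.01,0],[0,0,0.015,0],[0,0,0.015,0]]]' |grep wrist; python3 go.py;python3 -m pendant '[[[0,0,0.01,0],[0,0,0.01,0]]]' |grep wrist; python3 go.py; python3 -m pendant '[[[0,0,0.006,0],[0,0,0.006,0]]]' |grep wrist; python3 go.py
```

```text
wrist_force: [-1.6, 0.9, 3.4]
t 17.3 now [-5.3 -0.3  8.9] F [-1.6  0.9  3.4] w 0.01
wrist_force: [-3.3, -1.1, 7.7]
t 17.5 now [-5.3 -0.3  8.4] F [-3.3 -1.1  7.7] w 0.01
wrist_force: [-3.0, -0.9, 10.8]
t 17.7 now [-5.3 -0.3  8.3] F [-3.  -0.9 10.8] w 0.01
```

It hit a hard stop at 8.3 mm with 10.8 N, so the key is fully down. I'll hold, then lift out.

```bash
python3 -m pendant '[[[0,0,0,0],[0,0,0,0],[0,0,0,0],[0,0,0,0],[0,0,0,0],[0,0,0,0],[0,0,0,0],[0,0,0,0]]]' |grep wrist; python3 -m pendant '[[[0,0,0,0],[0,0,0,0],[0,0,0,0],[0,0,0,0]]]' |grep wrist; python3 go.py; python3 -m pendant '[[[0,0,-0.08,0],[0,0,-0.2,0],[0,0,-0.4,0],[0,0,-0.6,0],[0,0,-0.75,0],[0,0,-0.75,0]]]'|grep wrist;  python3 go.py -3 72 80
```

```text
wrist_force: [-2.8, -1.4, 10.6]
wrist_force: [-3.1, 0.1, 10.7]
t 18.9 now [-5.2 -0.3  8.3] F [-3.1  0.1 10.7] w 0.0
wrist_force: [-0.3, -0.2, -0.1]
t 19.5 now [-4.2  0.6 84.4] F [-0.3 -0.2 -0.1] w 0.0
shift [-0.012  0.713  0.046]
turn -0.785
```

```bash
python3 -m pendant '[[[0,0.1,0,-0.07],[0,0.3,0,-0.14],[0,0.5,0,-0.21],[0,0.66,0,-0.28],[0.04,0.66,0,-0.35],[0.04,0.66,0,-0.42],[0.04,0.66,0,-0.49],[0.04,0.66,0,-0.56]]]' |grep wrist; python3 -m pendant '[[[0,0,0,-0.07],[0,0,0,-0.14],[0,0,0,-0.21],[0,0,0,-0.225],[0,0,0,-0.225]]]' |grep wrist; python3 go.py 0 67 32
```

```text
wrist_force: [-0.4, 0.0, -0.8]
wrist_force: [-0.4, 0.3, -0.4]
t 20.8 now [-9.9 65.3 81.2] F [-0.4  0.3 -0.4] w 0.0
shift [-0.018 -0.099  0.492]
turn -0.001
```

```bash
python3 -m pendant '[[[-0.02,-0.1,0.1,0],[-0.02,-0.1,0.25,0],[-0.02,-0.1,0.4,0],[-0.02,-0.1,0.49,0],[-0.02,-0.1,0.49,0]]]' |grep wrist; python3 go.py 0 13 32; python3 -m pendant '[[[0.06,0,0,0],[0.12,0,0,0],[0.18,0,0,0],[0.24,0,0,0],[0.3,0,0,0],[0.36,0,0,0],[0.42,0,0,0],[0.46,0,0,0]]]' |grep wrist; python3 go.py 0 13 32
```

```text
wrist_force: [-0.8, -0.1, -0.2]
t 21.3 now [-0.1 66.7 30.9] F [-0.8 -0.1 -0.2] w 0.01
shift [ 0.537 -0.001 -0.009]
turn -0.0
wrist_force: [0.7, 1.7, 0.9]
t 22.1 now [ 0.8 21.1 33.4] F [0.7 1.7 0.9] w 0.0
shift [0.081 0.008 0.014]
turn 0.0
```

```bash
python3 -m pendant '[[[0.04,0,0,0],[0.065,0,0,0],[0.075,0,0,0],[0.075,0,0,0]]]' |grep wrist; python3 go.py; python3 -m pendant '[[[0.01,0,0,0],[0.01,0,0,0]]]' |grep wrist; python3 go.py;python3 -m pendant '[[[0.01,0,0,0],[0.01,0,0,0]]]' |grep wrist; python3 go.py
```

```text
wrist_force: [-0.2, 5.7, 0.3]
t 22.5 now [ 0.7 15.7 33.2] F [-0.2  5.7  0.3] w 0.01
wrist_force: [-2.0, 7.0, 0.5]
t 22.7 now [ 0.7 15.6 33.2] F [-2.   7.   0.5] w 0.01
wrist_force: [-2.8, 8.8, -0.3]
t 22.9 now [ 0.8 15.5 33.3] F [-2.8  8.8 -0.3] w 0.01
```

There is a firm stop at 15.5 mm. I'll back off, lift, and compare the guard's image position with the start picture numerically.

```bash
python3 -m pendant '[[[-0.06,0,0,0],[-0.1,0,-0.1,0],[-0.1,0,-0.4,0],[-0.1,0,-0.8,0],[-0.1,0,-1,0],[-0.1,0,-1,0]]]' |grep wrist; python3 -m pendant '[[[-0.4,0.4,0,0],[-0.8,0.8,0,0],[-1,1,0,0],[-1,1,0,0]]]' |grep wrist;python3 -m pendant '[[[-0.4,0.2,0,0],[-0.8,0.4,0,0],[-1,0.5,0,0],[-1,0.5,0,0]]]' |grep wrist; python3 go.py
python3 - <<'E'
from h import *
from go import w,X,Y
b=optics.capture("top")[:,:,::-1];cv2.imwrite("pics/tend.png",b);a=cv2.imread("pics/top0.png")
# rectify to counter deck plane, 1 mm per px
def rect(im,z,dx=(-.06,.06),dy=(-.16,.09)):
    xs=np.arange(*dx,.0005);ys=np.arange(*dy,.0005);G=np.array([w+X*x+Y*y+[0,0,z] for x in xs for y in ys])
    p=proj("top",G).astype(np.float32).reshape(len(xs),len(ys),2)
    return cv2.cvtColor(cv2.remap(im,p[...,0],p[...,1],cv2.INTER_CUBIC),cv2.COLOR_BGR2GRAY).astype(float),xs,ys
for im in(a,b):
    g,xs,ys=rect(im,.0515)
    pr=g[np.abs(xs)<.015].mean(0)   # guard profile along y
    m=np.abs(ys)<.05;v=pr[m];yy=ys[m];t=(v.min()+np.median(v[:30]))/2;d=yy[v<t];print("guard edges mm",1e3*d.min(),1e3*d.max(),v.min(),np.median(v[:30]))
g1,_,_=rect(a,.05,dy=(-.19,-.08));g2,_,_=rect(b,.05,dy=(-.19,-.08))
print("counter shift (0.5mm px: y,x)",cv2.phaseCorrelate(g1,g2,cv2.createHanningWindow(g1.shape[::-1],cv2.CV_64F)))
E
```

```text
wrist_force: [0.3, 1.1, -0.1]
wrist_force: [0.1, -0.3, -0.0]
wrist_force: [0.5, -0.1, 0.0]
t 24.3 now [-150.6  223.4  131.9] F [ 0.5 -0.1  0. ] w 0.01
t 24.3 now [-150.6  223.4  131.9] F [ 0.5 -0.1  0. ] w 0.01
guard edges mm -22.499999999999883 23.00000000000016 35.9 86.30833333333334
guard edges mm -22.499999999999883 23.00000000000016 36.53333333333333 89.40833333333333
counter shift (0.5mm px: y,x) ((0.44725692071756384, 0.14732553130114923), 0.47299556662849546)
```

The guard spans -22.5 to +23 mm about the well, the same as at the start. The counter has shifted by about 0.2 mm at most, and the arm is clear. I'll hand in.

```bash
python3 -c "
from station import r;print(r.finish_job())"
```

```text
the job is handed in; nothing more can be done
None
```

The job is handed in at 24.3 s: I pushed the guard open to its stop, held the clear key at its stop for over 1.2 s and pushed the guard shut again. The last picture puts the guard back where it started and the counter shifted by well under 1 mm. The hand-in gave no verdict.

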